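# Bolt the test rig's slide and hold the load arm raised off its ball

### The arm

A 7-joint arm with a two-finger parallel gripper is mounted at the origin on the work surface. World frame = base frame: x ahead of the robot, y to its left, z up, the work surface at z = 0. Lengths are in m, angles in rad, forces in N, time in s.
With the tool pointing down it reaches from about 0.4 to 0.85 m from the base axis. Payload 10.4 kg.
Tool frame: the origin (TCP) lies on the centre line of the jaws, within the pads' length; the fingertips stand 11 mm ahead of it and the grasp point (between the pads) lies 8 mm behind it (tip_reach is the distance from the TCP to the fingertips, in m); z points along the fingers, y is the line along which they close (so a half turn about z gives the same grasp; the last joint's range is limited). The gripper opens to 85 mm and grips with 20 to 120 N. Pads are 22 mm wide; open, the fingers measure 114 mm over their backs; the gripper's body (76 mm by 85 mm) begins 54 mm behind the grasp point. The pads swing forward as they close: fully open they stand 13 mm farther back than shut.
Start: joints at [-1.19, 0.332, -0.065, 1.46, 0.022, 1.35, -0.088], TCP at [0.246, 0.575, 0.242] pointing down, gripper open.
Joint ranges: [-2.6, 2.6], [-0.5, 2.12], [-1.47, 1.34], [0.16, 2.42], [-1.27, 4.41], [0.06, 2.06], [-2.6, 2.6]. Speed limits (rad/s): [2.22, 2.22, 2.79, 2.79, 3.14, 3.14, 3.14].

### API

Orientations are given as a unit quaternion [x, y, z, w].
In Python, from workcell import get_obs, camera, hand_in, tip_reach gives the robot as it stands. The module is installed in compiled form; this text tells all that it offers.
- The arm moves only by the tool move_arm, never from a script. Its argument "plan" is a list of rows, each an object with "delta_pos": the shift along the tool's x, y, z in shares of 0.5 m (1.0 is 0.5 m), a list of three; "turn": the turn, a rotation vector about the tool's x, y, z in parts of the range, where 1.0 means pi rad, a list of three; "fingers": the closure, from 0 (fully open) to 1 (shut). A call has 1 to 12 rows; each row is the pose to reach, as a shift and turn from the pose commanded when the call began, along the tool's axes at that moment; what a row does not reach only later rows make up. A row lasts 1/8 s, in which the tool goes at most 62.5 mm and 10.7 degrees, less where a joint would pass 70% of its speed; a pose out of reach is approached as far as the arm can. A shift or turn number past 1, either way, is cut back to 1. A call with a gripper value outside its range is refused whole. The fingers move at their own pace and stop on an object; "force" is the grip in N (left out, the last holds). Time passes only in rows, so rows that repeat a pose let the fingers close. It gives the time, the measured TCP pose, the force, the opening and the grip force at its end, in the units of the state.
- get_obs(): the state, without advancing time (a new reading comes with each control period).
- camera(name): name is "side" or "top"; returns a dict with "color" (384x512x3 uint8, red, green, blue), "range_z" (384x512 float32, m along the optical axis (not along the pixel's ray), 0 where there is no reading), "fx", "fy", "cx", "cy" (pixels), "R" (3x3) and "t" (3): a world point X has camera coordinates R X + t. Camera axes: x right, y down, z forward; pixel columns grow to the right and rows downward; lengths in m; the calibration is good to about 2 mm. A picture is of the moment at which its call begins.
- hand_in(): hands the job in; it is judged then, once.
The state is a dict: "clock": time; "joint_pos": joint angles; "joint_velocities": joint speeds; "tau": joint torques, N m; "position": TCP position; "ee_rot": TCP orientation; "ft_force": force on the tool from outside, world axes, zero at the start; "torque": the same for the moment, N m; "grip_width": opening from 0.0 (shut) to 1.0 (fully open); "grasp_force": force on a finger pad.
Only numpy, scipy, OpenCV 4.12 (cv2) and the standard library are available. Lean on these libraries where they do the work, as an engineer would, in place of code of your own. Each camera call takes 0.05 s, during which the arm holds its last target. There are 200 camera calls.

### The job

Get the cylinder test rig ready for a change: first lock its slide by pushing the barrel bolt fully home into the keeper on the ball carriage. Then take the load arm's latch by its upright steel grip, pull it sideways against its spring, lift the arm off the ball and finish while still holding it up, steady, with the coupler at least 7 cm higher than it was; do not put it down or let go. Leave the spare cylinder, the parts bin and the hammer where they are.

Things in the scene. Friction and masses are not known exactly. Their poses are not given: they have to be found in the camera images.
- rig: Fixed test rig on a dark steel base plate, 12 mm thick, spanning rig x -60 to 320, y -70 to 210 mm. Origin on the table straight under the ball; rig x runs from the ball along the load arm to its pivot (away from the robot), y left, z up. The arm lies over a square cylinder; pivot cheeks (top z 88 mm) stand at x 250 mm.
- ball (a point): Centre of the 30 mm steel ball, at rig (0, 0, 66) mm, on a stud with a flat collar of 34 mm diameter below it, on an aluminium carriage 70 x 60 mm with its top at z 36 mm. Fixed.
- keeper (a point): Centre of the mouth of the keeper on the carriage's left side, at rig (20, 62, 30) mm. The keeper (y 30-62 mm) and the bolt's two guides (y 97-109 and 180-192 mm) are steel, 28 mm wide in x, tops at z 42 mm.
- bolt (a joint): Barrel bolt left of the ball: a steel rod of 14 mm diameter lying along rig y at rig x 20 mm, axis z 30 mm. Slides in m towards -y of the rig (towards the ball): 0 = fully drawn back, 0.045 = fully home against its stop, its end 22 mm inside the keeper. Starts between 0 and 0.012. Friction about 3 N, stays where it is left.
- bolt_knob (a point): Centre of the top of the bolt's knob, an upright steel post of 16 mm diameter whose top is at z 80 mm, standing 43 mm clear above the rod. At bolt value b it is at rig (20, 167 - 1000 b, 80) mm.
- load_arm: Grey steel load arm (the tongue), about 0.55 kg (0.38 to 0.77): a bar 30 mm wide and 24 mm high, from the pivot to the coupler head (60 x 48 mm, 34 mm high, top at z 91 mm) that sits over the ball. Its origin is on the pivot axis, at rig (250, 0, 66) mm; while coupled its axes are those of the rig. It carries the latch.
- hinge (a joint): Hinge of the load arm in rad: 0 = level, seated on the ball; grows as the coupler end rises, up to 0.8. Pivot axis along rig y through rig (250, 0, 66) mm, 250 mm from the ball. It swings freely and falls back when let go. While the latch is in, it stops after about 0.01 rad.
- latch (a joint): Spring latch on the coupler's right side, sliding in m towards -y of the rig: 0 = in, its tab under the ball's collar; 0.018 = pulled to its stop. The collar is cleared at about 0.009. The spring pulls it back with 3 N at 0, 7.5 N at 0.018.
- latch_top (a point): Centre of the top of the latch's upright grip, a steel tab 12 mm thick (along the pull, rig y), 26 mm wide (along rig x) that stands from z 91 to z 147 mm, beside and above the coupler head. Coupled and with the latch in, this point is at rig (0, -31, 147) mm; it moves with the latch and the arm.
- spare_cylinder: Bystander: compact aluminium cylinder 56 x 56 mm standing upright, 105 mm high with its rod; origin under its centre.
- parts_bin: Bystander: open plastic bin 120 x 100 x 50 mm; origin under its centre.
- hammer: Bystander: hammer 260 mm long with wooden handle, lying flat along its own x; origin under its centre.

How it is judged:
By the outcome, as a careful person would: the job done as asked, in the order asked, and still so for the second after the job is handed in, while the arm keeps its last pose, push and grip.
It also fails if it takes over 45 s, if anything falls off the work surface, if the arm or the gripper's body presses on something with over 40 N, if the wrist force passes 120 N, or if a joint passes its speed limit or range.

## Working session

There is one attempt and no reset: what is moved stays moved. The work goes in short steps, Python scripts to look and compute and a tool call to move; the robot and the scene stay as the last step left them, time stands still between calls to the robot, and variables do not carry over. Pictures are saved under pics/ and viewed, at most 10 in all, crops included, and the job is handed in when it is done.

Besides the shell and the picture viewer there is one more tool, called by a JSON object that holds its "method" and its "body". move_arm: Moves the arm, as the interface text tells. Its arguments: {"type":"object","properties":{"plan":{"type":"array","items":{"type":"object","properties":{"delta_pos":{"type":"array","items":{"type":"number"}},"turn":{"type":"array","items":{"type":"number"}},"fingers":{"type":"number"}}}},"force":{"type":"number"}},"required":["plan"]}

```bash
mkdir -p pics
cat > h.py <<'E'
import numpy as np, cv2
from workcell import *
def snap(n,f):
    c=camera(n); cv2.imwrite(f,c["color"][:,:,::-1]); np.savez(f"{n}.npz",**c); return c
def pt(c,u,v,w=1):
    z=c["range_z"][int(v)-w:int(v)+w+1,int(u)-w:int(u)+w+1]; z=np.median(z[z>0])
    p=np.array([(u-c["cx"])/c["fx"]*z,(v-c["cy"])/c["fy"]*z,z]); return c["R"].T@(p-c["t"])
def proj(c,X):
    p=c["R"]@np.array(X)+c["t"]; return np.array([c["fx"]*p[0]/p[2]+c["cx"],c["fy"]*p[1]/p[2]+c["cy"]])
E
python3 - <<'E'
from h import *
import cv2
for n in("top","side"):
    c=snap(n,f"pics/{n}0.png"); print(n,c["fx"],c["R"].round(3).tolist(),c["t"].round(3))
    cv2.imwrite(f"pics/{n}0b.png",cv2.resize(c["color"][:,:,::-1],(800,600),interpolation=cv2.INTER_CUBIC))
o=get_obs(); print({k:np.round(v,3) for k,v in o.items()}, tip_reach)
E
```

```text
top 436.1974072433031 [[-0.021, -1.0, -0.021], [-0.992, 0.023, -0.124], [0.125, 0.019, -0.992]] [0.075 0.574 1.208]
side 403.6001752803627 [[0.945, -0.328, -0.005], [-0.198, -0.558, -0.806], [0.262, 0.762, -0.592]] [-0.54   0.223  0.831]
{'clock': np.float64(0.1), 'joint_pos': array([-1.19 ,  0.333, -0.065,  1.461,  0.022,  1.35 , -0.089]), 'joint_velocities': array([-0.001, -0.002,  0.   , -0.001,  0.001,  0.001, -0.   ]), 'tau': array([ 1.0000e-03, -6.2674e+01,  4.9000e-02, -3.9243e+01,  1.6000e-02,
        7.0000e-03,  0.0000e+00]), 'position': array([0.245, 0.574, 0.242]), 'ee_rot': array([ 0.201,  0.98 , -0.001, -0.   ]), 'ft_force': array([-0.378, -0.155, -0.745]), 'torque': array([0.012, 0.023, 0.038]), 'grasp_force': np.float64(0.0), 'grip_width': np.float64(0.998)} 0.011
```

View pics/top0b.png

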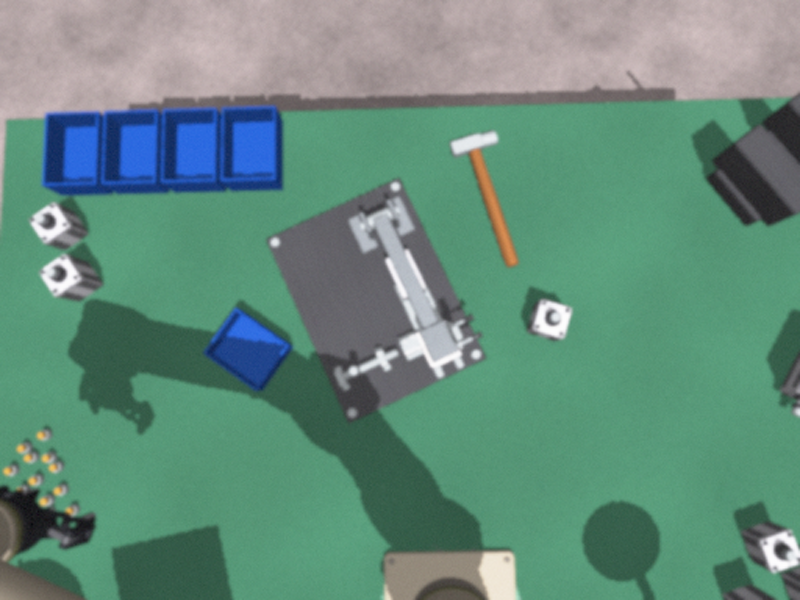

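View pics/side0b.png

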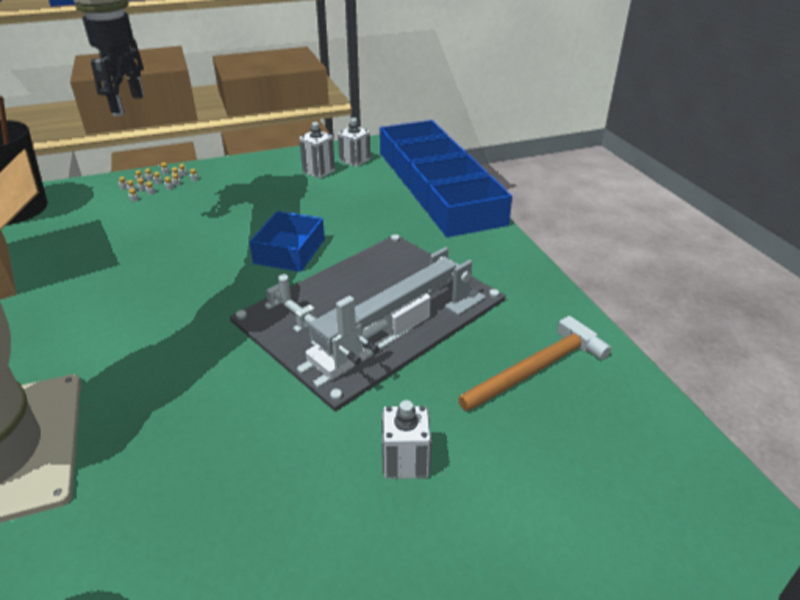

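The top view shows the rig plate with corners at about (486,353), (352,420), (267,240) and (400,180) in the 800-px image. The knob is near (345,378) and the latch grip near (460,325). The side view shows the knob top at (284,278) and the grip top at (346,300). Next I fit the pose and view crops with an overlay.

```bash
cat > fit.py <<'E'
from h import *
from scipy.optimize import least_squares
T=dict(np.load("top.npz"));S=dict(np.load("side.npz"))
k=.64
C=[(-60,-70,12),(-60,210,12),(320,210,12),(320,-70,12)]
pt_=[(486,353),(352,420),(267,240),(400,180)]; ps_=[(337,408),(233,318),(395,236),(505,295)]
def W(p,r): 
    c,s=np.cos(p[2]),np.sin(p[2]); r=np.array(r)/1000; return np.array([p[0]+c*r[0]-s*r[1],p[1]+s*r[0]+c*r[1],r[2]])
def res(p): return np.concatenate([proj(T,W(p,c))-np.array(a)*k for c,a in zip(C,pt_)]+[proj(S,W(p,c))-np.array(a)*k for c,a in zip(C,ps_)])
E
python3 - <<'E'
from fit import *
r=least_squares(res,[.5,0,.4]);p=r.x;print(p,r.fun.round(1)); np.save("p.npy",p)
for n,c,(x0,y0,w,h) in(("top",T,(165,105,155,175)),("side",S,(140,140,190,130))):
    f=4.0 if n=="side" else 3.4; im=c["color"][y0:y0+h,x0:x0+w,::-1]
    im=cv2.resize(im,None,fx=f,fy=f,interpolation=cv2.INTER_CUBIC)
    for q in C+[(20,167,80),(20,122,80),(0,-31,147),(20,62,30),(250,0,66),(-0,0,91)]:
        u=(proj(c,W(p,q))-[x0,y0]+.5)*f; cv2.drawMarker(im,tuple(int(a) for a in u),(0,0,255),0,10,1)
    print(n,f,im.shape);cv2.imwrite(f"pics/{n}1.png",im)
E
```

```text
[0.48723937 0.00530192 0.42811374] [ 1.7  2.1 -0.7  2.1 -0.8 -0.5 -0.5 -2.5  0.9  0.1 -1.7 -0.4  0.4 -1.3
  1.7 -0.2]
top 3.4 (595, 527, 3)
side 4.0 (520, 760, 3)
```

View pics/top1.png

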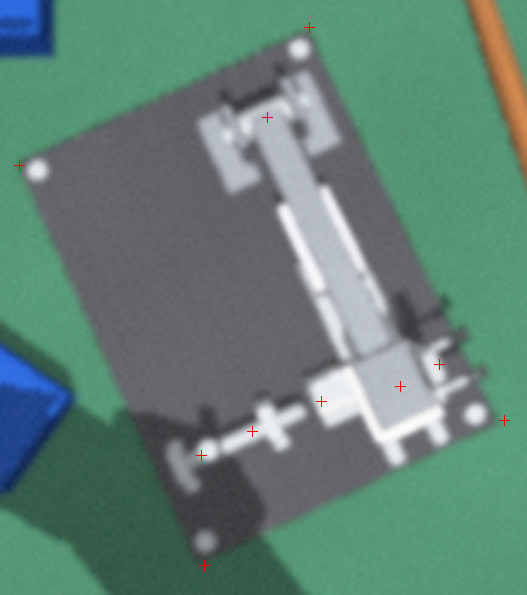

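View pics/side1.png

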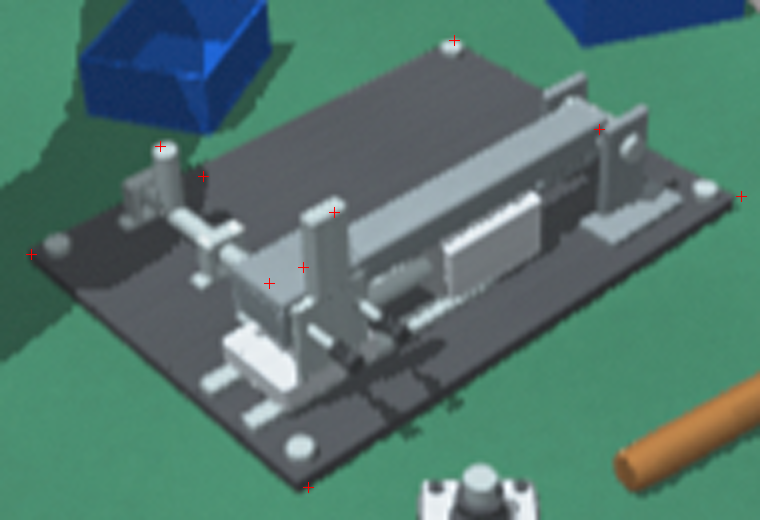

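The crops show the knob top at (207,449) in the top view and (165,149) in the side view. The grip top is at about (435,361) and (324,211). I refit with these points plus the corners, and triangulate the two points.

```bash
cat > fit2.py <<'E'
from fit import *
ut=lambda a:np.array(a)/3.4-.5+[165,105]
us=lambda a:np.array(a)/4-.5+[140,140]
obs=[((-60,-70,12),(491,416),(301,490)),((-60,210,12),(200,560),(36,255)),((320,210,12),(20,165),(455,41)),((320,-70,12),(305,31),(738,199)),
((0,-31,147),(436,361),(324,211)),((20,167,80),(207,449),(165,149))]
def res(p):
    o=[]
    for i,(r,a,b) in enumerate(obs):
        if i==5: r=(20,167-1000*p[3],80)
        w=W(p,r); o+=[proj(T,w)-ut(a),proj(S,w)-us(b)]
    return np.concatenate(o)
r=least_squares(res,[.487,.005,.428,.005],loss="soft_l1");p=r.x;np.save("p.npy",p)
if __name__=="__main__":
    print(p.round(4),res(p).reshape(-1,4).round(1))
    for i in(4,5):
        q=least_squares(lambda X:np.r_[proj(T,X)-ut(obs[i][1]),proj(S,X)-us(obs[i][2])],[.5,0,.1]);print(q.x.round(4),q.fun.round(2))
        x,y=ut(obs[i][1]);print("depth",pt(T,x,y).round(4),pt(S,*us(obs[i][2])).round(4))
    print("knob",W(p,(20,167-1000*p[3],80)).round(4),"home",W(p,(20,122,80)).round(4),"grip",W(p,(0,-31,147)).round(4),"coup",W(p,(0,0,91)).round(4))
    # depth scan of the head top in top cam
    for r in((0,0,91),(100,0,78),(200,0,78)): print(r,pt(T,*proj(T,W(p,r))).round(4))
E
python3 fit2.py
```

```text
[0.4861 0.0081 0.4215 0.008 ] [[ 2.8  1.8  0.7 -1.5]
 [-0.   1.7 -1.3 -0.9]
 [-0.8 -0.2  0.1 -0.3]
 [ 1.1 -0.7  0.6 -0.8]
 [ 0.   1.6  1.6 -0.1]
 [-0.   0.8  0.5  0.1]]
[ 0.4985 -0.0194  0.1468] [-0.27  1.72  1.42 -0.23]
depth [ 0.5032 -0.0204  0.1433] [ 0.4953 -0.0198  0.1473]
[0.4397 0.1614 0.0804] [-0.06  0.64  0.59 -0.08]
depth [0.4415 0.1613 0.0793] [0.4388 0.1658 0.0775]
knob [0.4393 0.1614 0.08  ] home [0.4545 0.1276 0.08  ] grip [ 0.4988 -0.0202  0.147 ] coup [0.4861 0.0081 0.091 ]
(0, 0, 91) [0.4862 0.0081 0.0896]
(100, 0, 78) [0.5769 0.049  0.0813]
(200, 0, 78) [0.6675 0.0897 0.0834]
```

```bash
cat > go.py <<'E'
from h import *
from fit2 import W,p
from scipy.spatial.transform import Rotation as R
B=R.from_matrix(np.array([[np.cos(p[2]),-np.sin(p[2]),0],[np.sin(p[2]),np.cos(p[2]),0],[0,0,1]]))
# tool: y=-rig y, z=down (-> x=+... right handed)
D=R.from_matrix(np.array([[-0.,0,0],[0,0,0],[0,0,0]])+np.column_stack([[1,0,0],[0,-1,0],[0,0,-1]]))
def rig(X): # world->rig mm
    return 1000*B.inv().apply(np.array(X)-[p[0],p[1],0])
def to(r,tilt=0):
    """tcp target in rig mm, tool tilted by tilt about rig y -> delta_pos, turn"""
    o=get_obs(); c=R.from_quat(o["ee_rot"]); t=B*R.from_euler("y",tilt)*D
    print("d",c.inv().apply(W(p,r)-o["position"]).round(4),"turn",(c.inv()*t).as_rotvec().round(4))
def st():
    o=get_obs(); print("t",round(float(o["clock"]),2),"rig",rig(o["position"]).round(1),"F",B.inv().apply(o["ft_force"]).round(1),"grip",round(float(o["grip_width"]),3),round(float(o["grasp_force"]),1),"q",np.round(o["joint_pos"],2))
E
python3 -c "
from go import *
st();to((20,159,160))"
```

```text
t 0.1 rig [ 12.1 615.3 241.6] F [-0.4  0.  -0.7] grip 0.998 0.0 q [-1.19  0.33 -0.06  1.46  0.02  1.35 -0.09]
d [-0.3406 -0.3036  0.082 ] turn [-5.0000e-04  1.5000e-03  2.3164e+00]
```

Units first: shifts go in shares of 0.5 m and turns go in shares of pi rad. So -0.341 m / 0.5 = -0.682, -0.09 m / 0.5 = -0.18, 2.27 rad / 3.1416 = 0.7226.

{"method": "move_arm", "body": {"plan": [{"delta_pos": [-0.06, -0.06, 0], "turn": [0, 0, 0.0605], "fingers": 0.3}, {"delta_pos": [-0.12, -0.12, 0.02], "turn": [0, 0, 0.121], "fingers": 0.3}, {"delta_pos": [-0.18, -0.16, 0.04], "turn": [0, 0, 0.1814], "fingers": 0.3}, {"delta_pos": [-0.24, -0.22, 0.04], "turn": [0, 0, 0.2419], "fingers": 0.3}, {"delta_pos": [-0.3, -0.26, 0.06], "turn": [0, 0, 0.3024], "fingers": 0.3}, {"delta_pos": [-0.36, -0.32, 0.06], "turn": [0, 0, 0.3629], "fingers": 0.3}, {"delta_pos": [-0.42, -0.38, 0.08], "turn": [0, 0, 0.4234], "fingers": 0.3}, {"delta_pos": [-0.48, -0.42, 0.08], "turn": [0, 0, 0.4838], "fingers": 0.3}, {"delta_pos": [-0.54, -0.48, 0.1], "turn": [0, 0, 0.5443], "fingers": 0.3}, {"delta_pos": [-0.6, -0.54, 0.12], "turn": [0, 0, 0.6048], "fingers": 0.3}, {"delta_pos": [-0.64, -0.58, 0.14], "turn": [0, 0, 0.6653], "fingers": 0.3}, {"delta_pos": [-0.682, -0.608, 0.164], "turn": [0, 0, 0.7226], "fingers": 0.3}], "force": 40}}

```text
clock: 1.6
position: [0.4398, 0.16, 0.1599]
ee_rot: [0.971, 0.238, -0.0, -0.0]
ft_force: [-0.0, -0.0, 0.6]
grip_width: 0.704
grasp_force: 0.0
```

```bash
python3 -c "
from go import *
st();to((20,159,62))"
```

```text
t 1.6 rig [ 19.9 157.5 159.9] F [-0.  -0.   0.6] grip 0.704 0.0 q [-0.82  0.04  0.38  1.98 -0.02  1.12 -1.52]
d [ 0.0002 -0.0014  0.0979] turn [-0.0003 -0.      0.0594]
```

To row units: 0.098 m / 0.5 = 0.196, 0.04 m / 0.5 = 0.08, 0.059 rad / 3.1416 = 0.0188.

{"method": "move_arm", "body": {"plan": [{"delta_pos": [0, -0.002, 0.08], "turn": [0, 0, 0.0159], "fingers": 0.3}, {"delta_pos": [0, -0.002, 0.16], "turn": [0, 0, 0.0188], "fingers": 0.3}, {"delta_pos": [0, -0.002, 0.196], "turn": [0, 0, 0.0188], "fingers": 0.3}, {"delta_pos": [0, -0.002, 0.196], "turn": [0, 0, 0.0188], "fingers": 0.3}], "force": 40}}

```text
clock: 2.1
position: [0.4382, 0.1615, 0.0611]
ee_rot: [0.977, 0.213, -0.001, 0.001]
ft_force: [-0.8, 0.2, 0.3]
grip_width: 0.699
grasp_force: 0.0
```

```bash
python3 -c "
from go import *
st()
for n,b in(('side',(100,100,260,195)),):
    c=snap(n,'pics/s2r.png');x,y,w,h=b;cv2.imwrite('pics/s2.png',cv2.resize(c['color'][y:y+h,x:x+w,::-1],None,fx=3,fy=3,interpolation=2))"
```

```text
t 2.1 rig [ 19.  159.6  61.1] F [-0.6  0.6  0.3] grip 0.699 0.0 q [-0.8   0.19  0.38  2.08 -0.09  0.9  -1.51]
```

View pics/s2.png

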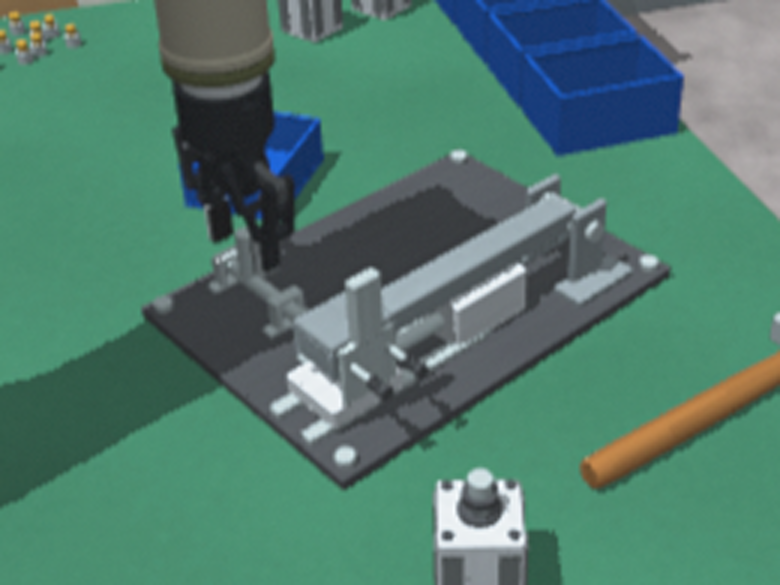

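The knob at (245,240) sits between the two fingers, at (218,220) and (270,245). I close on it and push towards home, which is tool +y.

To row units: 0.032 m / 0.5 = 0.064, 0.028 m / 0.5 = 0.056.

{"method": "move_arm", "body": {"plan": [{"delta_pos": [0, 0, 0], "fingers": 1}, {"delta_pos": [0, 0, 0], "fingers": 1}, {"delta_pos": [0, 0, 0], "fingers": 1}, {"delta_pos": [0, 0, 0], "fingers": 1}, {"delta_pos": [0, 0.02, 0], "fingers": 1}, {"delta_pos": [0, 0.04, 0], "fingers": 1}, {"delta_pos": [0, 0.056, 0], "fingers": 1}, {"delta_pos": [0, 0.064, 0], "fingers": 1}], "force": 40}}

```text
validation failed for argument at $.pl...
```

```bash
python3 -c "
from go import *
st()"
```

```text
t 2.15 rig [ 19.9 159.6  62.2] F [ 1.3 -0.1  0.2] grip 0.699 0.0 q [-0.8   0.19  0.38  2.08 -0.09  0.9  -1.52]
```

Each row needs a turn field, so I add it.

To row units: 0.032 m / 0.5 = 0.064, 0.028 m / 0.5 = 0.056.

{"method": "move_arm", "body": {"plan": [{"delta_pos": [0, 0, 0], "turn": [0, 0, 0], "fingers": 1}, {"delta_pos": [0, 0, 0], "turn": [0, 0, 0], "fingers": 1}, {"delta_pos": [0, 0, 0], "turn": [0, 0, 0], "fingers": 1}, {"delta_pos": [0, 0, 0], "turn": [0, 0, 0], "fingers": 1}, {"delta_pos": [0, 0.02, 0], "turn": [0, 0, 0], "fingers": 1}, {"delta_pos": [0, 0.04, 0], "turn": [0, 0, 0], "fingers": 1}, {"delta_pos": [0, 0.056, 0], "turn": [0, 0, 0], "fingers": 1}, {"delta_pos": [0, 0.064, 0], "turn": [0, 0, 0], "fingers": 1}], "force": 40}}

```text
clock: 3.15
position: [0.4527, 0.1333, 0.0631]
ee_rot: [0.977, 0.213, 0.0, -0.001]
ft_force: [-4.4, 1.0, 9.1]
grip_width: 0.173
grasp_force: 39.0
```

```bash
python3 -c "
from go import *
st()"
```

```text
t 3.15 rig [ 20.7 128.   63.1] F [-3.6  2.7  9.1] grip 0.173 39.0 q [-0.76  0.19  0.41  2.07 -0.1   0.9  -1.44]
```

To row units: 0.007 m / 0.5 = 0.014, 0.005 m / 0.5 = 0.01.

{"method": "move_arm", "body": {"plan": [{"delta_pos": [0, 0.006, 0], "turn": [0, 0, 0], "fingers": 1}, {"delta_pos": [0, 0.01, 0], "turn": [0, 0, 0], "fingers": 1}, {"delta_pos": [0, 0.014, 0], "turn": [0, 0, 0], "fingers": 1}, {"delta_pos": [0, 0.014, 0], "turn": [0, 0, 0], "fingers": 1}]}}

```text
clock: 3.65
position: [0.4546, 0.129, 0.0632]
ee_rot: [0.977, 0.214, -0.0, -0.002]
ft_force: [-8.9, 7.2, 10.1]
grip_width: 0.173
grasp_force: 39.4
```

```bash
python3 -c "
from go import *
st()"
```

```text
t 3.65 rig [ 20.7 123.2  63.2] F [-5.1 10.2 10.1] grip 0.173 39.4 q [-0.75  0.2   0.41  2.07 -0.1   0.9  -1.42]
```

{"method": "move_arm", "body": {"plan": [{"delta_pos": [0, 0.004, 0], "turn": [0, 0, 0], "fingers": 1}, {"delta_pos": [0, 0.008, 0], "turn": [0, 0, 0], "fingers": 1}, {"delta_pos": [0, 0.008, 0], "turn": [0, 0, 0], "fingers": 1}]}}

```text
clock: 4.03
position: [0.4547, 0.1287, 0.0631]
ee_rot: [0.977, 0.215, -0.001, -0.003]
ft_force: [-15.3, 20.3, 12.4]
grip_width: 0.173
grasp_force: 40.2
```

```bash
python3 -c "
from go import *
st()"
```

```text
t 4.03 rig [ 20.7 122.9  63.1] F [-5.7 24.8 12.4] grip 0.173 40.2 q [-0.74  0.2   0.41  2.06 -0.11  0.9  -1.41]
```

To row units: -0.14 m / 0.5 = -0.28, -0.09 m / 0.5 = -0.18.

{"method": "move_arm", "body": {"plan": [{"delta_pos": [0, -0.01, 0], "turn": [0, 0, 0], "fingers": 1}, {"delta_pos": [0, -0.01, 0], "turn": [0, 0, 0], "fingers": 0.4}, {"delta_pos": [0, -0.01, 0], "turn": [0, 0, 0], "fingers": 0.3}, {"delta_pos": [0, -0.01, 0], "turn": [0, 0, 0], "fingers": 0.3}, {"delta_pos": [0, -0.01, -0.08], "turn": [0, 0, 0], "fingers": 0.3}, {"delta_pos": [0, -0.01, -0.18], "turn": [0, 0, 0], "fingers": 0.3}, {"delta_pos": [0, -0.01, -0.28], "turn": [0, 0, 0], "fingers": 0.3}, {"delta_pos": [0, -0.01, -0.28], "turn": [0, 0, 0], "fingers": 0.3}]}}

```text
clock: 5.03
position: [0.457, 0.128, 0.2059]
ee_rot: [0.977, 0.213, 0.003, -0.001]
ft_force: [1.2, 0.3, -0.7]
grip_width: 0.698
grasp_force: 0.0
```

```bash
python3 -c "
from go import *
st();to((0,-31,200));c=snap('top','pics/t3r.png');S=snap('side','pics/s3r.png');
im=[]
for c,f in((c,2.4),(S,2.4)):
    ctr=proj(c,W(p,(20,60,60))).astype(int);x,y=ctr-[80,85];im.append(cv2.resize(c['color'][y:y+170,x:x+160,::-1],None,fx=f,fy=f,interpolation=2));print(x,y)
    print([((proj(c,W(p,q))-[x,y]+.5)*f).round(0) for q in((20,122,80),(0,-31,147))])
cv2.imwrite('pics/m3.png',np.hstack(im))"
```

```text
t 5.03 rig [ 22.5 121.4 205.9] F [ 1.2 -0.2 -0.7] grip 0.698 0.0 q [-0.78  0.    0.42  1.92 -0.    1.21 -1.51]
d [-0.0236  0.1522  0.0056] turn [-0.0008 -0.0068  0.0069]
178 137
[array([144., 228.]), array([277., 182.])]
126 115
[array([155., 165.]), array([232., 186.])]
```

View pics/m3.png

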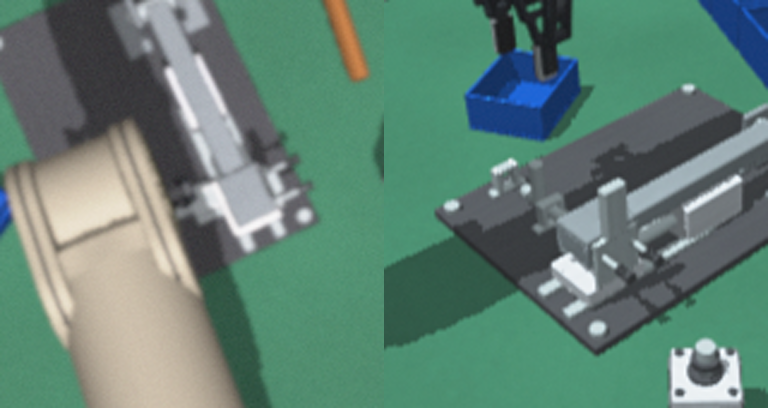

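The side crop shows the knob top at (536,163). The predicted home position is (539,165) on this image, so the bolt is home. The grip top is at (612,184). I move above the grip.

To row units: 0.152 m / 0.5 = 0.304, 0.12 m / 0.5 = 0.24, 0.007 rad / 3.1416 = 0.0022.

{"method": "move_arm", "body": {"plan": [{"delta_pos": [-0.012, 0.08, 0], "turn": [0, 0, 0], "fingers": 0.3}, {"delta_pos": [-0.024, 0.16, 0], "turn": [0, 0, 0], "fingers": 0.3}, {"delta_pos": [-0.036, 0.24, 0], "turn": [0, 0, 0.0022], "fingers": 0.3}, {"delta_pos": [-0.047, 0.304, 0.01], "turn": [0, -0.0016, 0.0022], "fingers": 0.3}, {"delta_pos": [-0.047, 0.304, 0.06], "turn": [0, -0.0016, 0.0022], "fingers": 0.3}, {"delta_pos": [-0.047, 0.304, 0.12], "turn": [0, -0.0016, 0.0022], "fingers": 0.3}, {"delta_pos": [-0.047, 0.304, 0.176], "turn": [0, -0.0016, 0.0022], "fingers": 0.3}, {"delta_pos": [-0.047, 0.304, 0.176], "turn": [0, -0.0016, 0.0022], "fingers": 0.3}]}}

```text
clock: 6.12
position: [0.4946, -0.0209, 0.1115]
ee_rot: [0.978, 0.209, -0.005, 0.001]
ft_force: [-0.1, 0.6, 0.4]
grip_width: 0.7
grasp_force: 0.0
```

```bash
python3 -c "
from go import *
st();to((0,-31,117));S=snap('side','pics/s4r.png')
c=S;ctr=proj(c,W(p,(0,0,100))).astype(int);x,y=ctr-[65,60];cv2.imwrite('pics/s4.png',cv2.resize(c['color'][y:y+110,x:x+130,::-1],None,fx=4.5,fy=4.5,interpolation=2))"
```

```text
t 6.12 rig [ -4.1 -29.9 111.5] F [0.1 0.6 0.4] grip 0.7 0.0 q [-0.58  0.19  0.58  1.97 -0.12  1.03 -1.1 ]
d [ 0.0041  0.0011 -0.0055] turn [-0.0008  0.011  -0.0001]
```

View pics/s4.png

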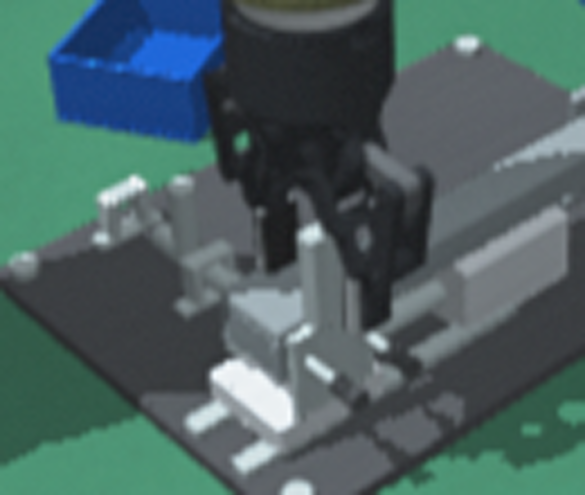

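The grip top at (315,230) lies between the inner finger (275,265) and the outer finger (375,320). The midpoint of the fingertips matches the grip. I correct by a few mm and close.

To row units: -0.005 m / 0.5 = -0.01, 0.004 m / 0.5 = 0.008, 0.01 rad / 3.1416 = 0.0032.

{"method": "move_arm", "body": {"plan": [{"delta_pos": [0.008, 0.002, -0.01], "turn": [0, 0.0032, 0], "fingers": 0.3}, {"delta_pos": [0.008, 0.002, -0.01], "turn": [0, 0.0032, 0], "fingers": 1}, {"delta_pos": [0.008, 0.002, -0.01], "turn": [0, 0.0032, 0], "fingers": 1}, {"delta_pos": [0.008, 0.002, -0.01], "turn": [0, 0.0032, 0], "fingers": 1}, {"delta_pos": [0.008, 0.002, -0.01], "turn": [0, 0.0032, 0], "fingers": 1}, {"delta_pos": [0.008, 0.002, -0.01], "turn": [0, 0.0032, 0], "fingers": 1}], "force": 70}}

```text
clock: 6.92
position: [0.5009, -0.0191, 0.1197]
ee_rot: [0.978, 0.209, 0.003, -0.001]
ft_force: [-1.9, 3.7, 6.7]
grip_width: 0.129
grasp_force: 68.3
```

```bash
python3 -c "
from go import *
st()"
```

```text
t 6.92 rig [  2.4 -30.9 119.7] F [-0.2  4.1  6.7] grip 0.129 68.3 q [-0.58  0.18  0.58  1.96 -0.12  1.03 -1.09]
```

To row units: 0.016 m / 0.5 = 0.032, 0.015 m / 0.5 = 0.03.

{"method": "move_arm", "body": {"plan": [{"delta_pos": [0, 0.008, 0], "turn": [0, 0, 0], "fingers": 1}, {"delta_pos": [0, 0.016, 0], "turn": [0, 0, 0], "fingers": 1}, {"delta_pos": [0, 0.024, 0], "turn": [0, 0, 0], "fingers": 1}, {"delta_pos": [0, 0.03, 0], "turn": [0, 0, 0], "fingers": 1}, {"delta_pos": [0, 0.032, 0], "turn": [0, 0, 0], "fingers": 1}, {"delta_pos": [0, 0.032, 0], "turn": [0, 0, 0], "fingers": 1}]}}

```text
clock: 7.68
position: [0.5071, -0.0329, 0.1196]
ee_rot: [0.978, 0.21, 0.002, -0.002]
ft_force: [-4.8, 5.1, 9.4]
grip_width: 0.13
grasp_force: 68.5
```

```bash
cat >> go.py <<'E'
def arc():
    """deltas in current tool frame for lifting the arm about the pivot"""
    o=get_obs(); c=R.from_quat(o["ee_rot"]); q=rig(o["position"]); piv=np.array([250,q[1],66])
    for a in np.arange(.03,.37,.03):
        r=R.from_euler("y",a); n=piv+r.apply(q-piv); d=c.inv().apply(B.apply(n-q)/1000)
        print(round(a,2),(n-q).round(1),d.round(4),(c.inv()*(B*r*B.inv())*c).as_rotvec().round(3))
E
python3 -c "
from go import *
st();arc()"
```

```text
t 7.67 rig [  2.4 -46.  119.6] F [-2.2  6.6  9.4] grip 0.13 68.5 q [-0.56  0.2   0.59  1.94 -0.13  1.03 -1.05]
0.03 [1.7 0.  7.4] [ 0.0018 -0.     -0.0074] [ 0.   -0.03  0.  ]
0.06 [ 3.7  0.  14.8] [ 0.0037 -0.     -0.0147] [ 0.   -0.06  0.  ]
0.09 [ 5.8  0.  22. ] [ 0.0059 -0.     -0.022 ] [ 0.   -0.09  0.  ]
0.12 [ 8.2  0.  29.3] [ 0.0083 -0.0001 -0.0292] [ 0.   -0.12  0.  ]
0.15 [10.8  0.  36.4] [ 0.011  -0.0001 -0.0364] [ 0.   -0.15  0.  ]
0.18 [13.6  0.  43.5] [ 0.0138 -0.0001 -0.0434] [ 0.   -0.18  0.  ]
0.21 [16.6  0.  50.4] [ 0.0169 -0.0001 -0.0504] [ 0.   -0.21  0.  ]
0.24 [19.8  0.  57.3] [ 0.0201 -0.0001 -0.0572] [ 0.    -0.24   0.001]
0.27 [23.3  0.  64.1] [ 0.0236 -0.0001 -0.064 ] [ 0.    -0.27   0.001]
0.3 [26.9  0.  70.8] [ 0.0272 -0.0001 -0.0707] [ 0.    -0.3    0.001]
0.33 [30.7  0.  77.4] [ 0.0311 -0.0002 -0.0772] [ 0.    -0.33   0.001]
0.36 [34.8  0.  83.8] [ 0.0352 -0.0002 -0.0836] [ 0.    -0.36   0.001]
```

The latch is out about 15 mm and the 6.6 N reading matches the spring, so I lift along the arc.

To row units: -0.029 m / 0.5 = -0.058, -0.022 m / 0.5 = -0.044, -0.12 rad / 3.1416 = -0.0382.

{"method": "move_arm", "body": {"plan": [{"delta_pos": [0.004, 0, -0.015], "turn": [0, -0.0095, 0], "fingers": 1}, {"delta_pos": [0.008, 0, -0.03], "turn": [0, -0.0191, 0], "fingers": 1}, {"delta_pos": [0.012, 0, -0.044], "turn": [0, -0.0286, 0], "fingers": 1}, {"delta_pos": [0.016, 0, -0.058], "turn": [0, -0.0382, 0], "fingers": 1}, {"delta_pos": [0.016, 0, -0.058], "turn": [0, -0.0382, 0], "fingers": 1}]}}

```text
clock: 8.3
position: [0.5141, -0.0292, 0.148]
ee_rot: [0.976, 0.21, -0.057, 0.011]
ft_force: [-3.4, 5.4, -1.5]
grip_width: 0.13
grasp_force: 68.6
```

```bash
python3 -c "
from go import *
st();arc()"
```

```text
t 8.3 rig [ 10.2 -45.5 148. ] F [-0.8  6.3 -1.5] grip 0.13 68.6 q [-0.57  0.27  0.59  1.81 -0.11  1.22 -1.09]
0.03 [2.6 0.  7.2] [ 0.0017 -0.     -0.0074] [ 0.   -0.03  0.  ]
0.06 [ 5.3  0.  14.2] [ 0.0037 -0.     -0.0148] [ 0.   -0.06  0.  ]
0.09 [ 8.3  0.  21.2] [ 0.0058 -0.     -0.022 ] [ 0.   -0.09  0.  ]
0.12 [11.5  0.  28.1] [ 0.0082 -0.0001 -0.0293] [ 0.   -0.12  0.  ]
0.15 [14.9  0.  34.9] [ 0.0108 -0.0001 -0.0364] [ 0.   -0.15  0.  ]
0.18 [18.6  0.  41.6] [ 0.0136 -0.0001 -0.0435] [ 0.   -0.18  0.  ]
0.21 [22.4  0.  48.2] [ 0.0166 -0.0001 -0.0505] [ 0.   -0.21  0.  ]
0.24 [26.4  0.  54.6] [ 0.0198 -0.0001 -0.0573] [ 0.    -0.24   0.001]
0.27 [30.6  0.  61. ] [ 0.0233 -0.0001 -0.0641] [ 0.001 -0.27   0.001]
0.3 [34.9  0.  67.2] [ 0.0269 -0.0001 -0.0708] [ 0.001 -0.3    0.001]
0.33 [39.5  0.  73.3] [ 0.0307 -0.0001 -0.0774] [ 0.001 -0.33   0.001]
0.36 [44.3  0.  79.2] [ 0.0347 -0.0001 -0.0838] [ 0.001 -0.36   0.001]
```

To row units: -0.064 m / 0.5 = -0.128, -0.0505 m / 0.5 = -0.101, -0.27 rad / 3.1416 = -0.0859.

{"method": "move_arm", "body": {"plan": [{"delta_pos": [0.0034, 0, -0.0148], "turn": [0, -0.0095, 0], "fingers": 1}, {"delta_pos": [0.0074, 0, -0.03], "turn": [0, -0.0191, 0], "fingers": 1}, {"delta_pos": [0.012, 0, -0.044], "turn": [0, -0.0286, 0], "fingers": 1}, {"delta_pos": [0.016, 0, -0.058], "turn": [0, -0.0382, 0], "fingers": 1}, {"delta_pos": [0.022, 0, -0.072], "turn": [0, -0.0477, 0], "fingers": 1}, {"delta_pos": [0.027, 0, -0.087], "turn": [0, -0.0573, 0], "fingers": 1}, {"delta_pos": [0.033, 0, -0.101], "turn": [0, -0.0668, 0], "fingers": 1}, {"delta_pos": [0.04, 0, -0.114], "turn": [0, -0.0764, 0], "fingers": 1}, {"delta_pos": [0.046, 0, -0.128], "turn": [0, -0.0859, 0], "fingers": 1}, {"delta_pos": [0.046, 0, -0.128], "turn": [0, -0.0859, 0], "fingers": 1}, {"delta_pos": [0.046, 0, -0.128], "turn": [0, -0.0859, 0], "fingers": 1}, {"delta_pos": [0.046, 0, -0.128], "turn": [0, -0.0859, 0], "fingers": 1}]}}

```text
clock: 9.8
position: [0.5417, -0.0168, 0.2087]
ee_rot: [0.96, 0.206, -0.188, 0.039]
ft_force: [-3.6, 6.4, -0.8]
grip_width: 0.131
grasp_force: 68.6
```

```bash
python3 -c "
from go import *
st();S=snap('side','pics/s5r.png')
c=S;cv2.imwrite('pics/s5.png',cv2.resize(c['color'][70:270,100:360,::-1],None,fx=3,fy=3,interpolation=2));st()"
```

```text
t 9.8 rig [ 40.6 -45.4 208.7] F [-0.7  7.3 -0.8] grip 0.131 68.6 q [-0.55  0.48  0.59  1.47 -0.1   1.61 -1.1 ]
t 9.85 rig [ 40.6 -45.4 208.6] F [ 0.2  6.9 -1.2] grip 0.132 68.5 q [-0.55  0.48  0.59  1.47 -0.1   1.61 -1.1 ]
```

View pics/s5.png

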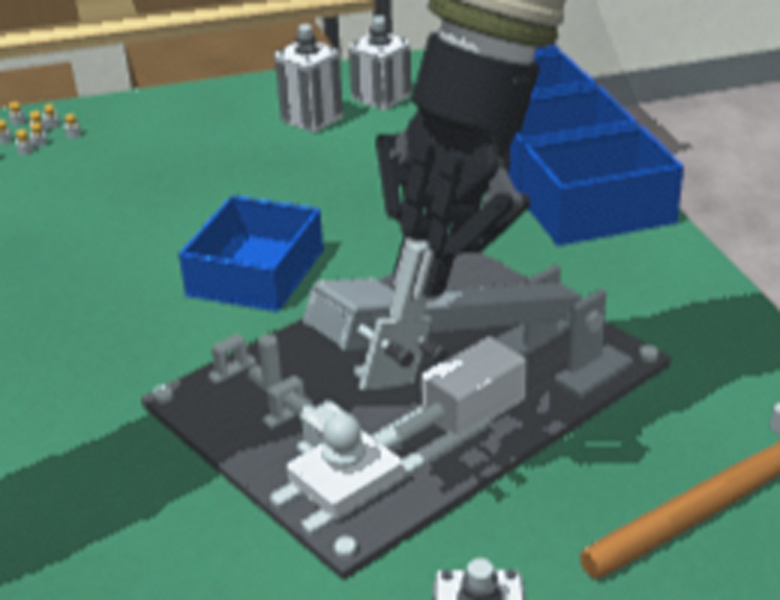

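The ball at (342,435) is free and the coupler head at (335,305) is raised about 9 cm. The bolt is in the keeper, the bin and hammer are where they were, and the spare cylinder shows at (480,575). The hold is steady.

```bash
python3 -c "
from workcell import *
print(hand_in())"
```

```text
the job is handed in; nothing more can be done
None
```

The job is handed in: the bolt is pushed to its stop in the keeper, and the load arm is unlatched and held steady with the coupler about 9 cm up; the bystanders were not touched.

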